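# Put the pitch bars back in the tuning desk's drawer

## Robot

A 7-joint arm with a two-finger parallel gripper is mounted at the origin on the work surface. World frame = base frame: x ahead of the robot, y to its left, z up, the work surface at z = 0. Lengths are in m, angles in rad, forces in N, time in s.
With the tool pointing down it reaches from about 0.4 to 0.9 m from the base axis. Payload 5.6 kg.
Tool frame: the origin (TCP) lies where the fingers leave the gripper's body, on its centre line; the fingertips stand 88 mm ahead of it and the grasp point (between the pads) lies 69 mm ahead of it; z points along the fingers, x is the direction in which the jaws open and shut, and the axes are right-handed (so a half turn about z gives the same grasp; the last joint's range is limited). The gripper opens to 92 mm and grips with 3 to 60 N. Pads are 20 mm wide; open, the fingers measure 128 mm over their backs; the gripper's body (75 mm by 189 mm) begins 69 mm behind the grasp point.
Start: joints at [-0.043, 0.468, -0.012, 1.603, 0.006, 1.071, -0.056], TCP at [0.65, -0, 0.303] pointing down, gripper open.
Joint ranges: [-2.53, 2.53], [-0.31, 2.02], [-1.57, 1.55], [0.28, 2.44], [-1.29, 4.43], [0.15, 1.84], [-2.92, 2.92]. Speed limits (rad/s): [2.57, 2.57, 3.14, 3.14, 3.14, 3.14, 3.14].

## Interface

Orientations are given as a unit quaternion [x, y, z, w].
In Python, from bench import ctrl gives the robot as it stands. The module is installed in compiled form; this text tells all that it offers.
- The arm moves only by the tool drive_tool, never from a script. Its argument "deltas" is a list of rows, each a list of 5 numbers: the finger opening in mm, from 0 to 91.9, then the shift along the tool's x, y, z in mm, then the turn about the tool's z in degrees. A call has 1 to 12 rows; each row is the pose to reach, as a shift and turn from the pose commanded when the call began, along the tool's axes at that moment; what a row does not reach only later rows make up. A row lasts 1/12 s, in which the tool goes at most 41.7 mm and 7.16 degrees, less where a joint would pass 70% of its speed; a pose out of reach is approached as far as the arm can. A call with a gripper value outside its range is refused whole. The fingers move at their own pace and stop on an object; "grip_force" is the grip in N (left out, the last holds). Time passes only in rows, so rows that repeat a pose let the fingers close. It gives the time, the measured TCP pose, the force and the opening at its end, in the units of the state.
- ctrl.get_obs(): the state, without advancing time (a new reading comes with each control period).
- ctrl.snapshot(name): name is "scene" or "side" or "wrist"; returns the picture (400x640x3 uint8, red, green, blue); there is no depth.
- ctrl.camera_info(name): a dict with "K" (3x3 intrinsics, pixels), "eye" and "rotation" of the camera in the world. Camera axes: x right, y down, z forward; pixel columns grow to the right and rows downward; lengths in m; the calibration is good to about 2 mm. The wrist camera is an equidistant fisheye: a pixel r from the principal point sees the ray r / f radians off the axis. A picture is of the moment at which its call begins: read the wrist's pose just before it. camera_info takes no time and is no camera call; for the wrist camera it gives the pose at the moment of the call.
- ctrl.finish_job(): hands the job in, once; it reports no verdict.
The state is a dict: "time": time; "q": joint angles; "joint_vel": joint speeds; "tau": joint torques, N m; "ee_pos": TCP position; "eef_rot": TCP orientation; "contact_force": force on the tool from outside, world axes, zero at the start; "moment": the same for the moment, N m; "grip_width": finger opening in m.
Only numpy, scipy, OpenCV 4.12 (cv2) and the standard library are available. Lean on these libraries where they do the work, as an engineer would, in place of code of your own. Each camera call takes 0.05 s, during which the arm holds its last target. There are 200 camera calls.

## Task

Gather the four knobbed brass pitch bars scattered on the tuning desk into the open drawer, laying each one flat, knob up, in the cradle cut to its length (shortest bar in the shortest cradle, and so on up). Leave the plain brass bar without a knob and the round brass weight where they lie.

Things in the scene. Friction and masses are not known exactly. Their poses are not given: they have to be found in the camera images.
- pitch_a (a point): The shortest pitch bar: a flat brass bar 60 mm long, 24 wide, 10 thick, lying flat, with a small dark suspension hole near each end and an upright square dark-wood lifting knob (20 x 20 mm, faces parallel to the bar's sides, 30 mm tall) in the middle of its top; 134 g. The point is at the bar's middle, half-way up: 20 mm above its underside, so the knob reaches from 10 mm below to 20 mm above the point. x runs along the bar, z up; either way round is the same.
- pitch_b (a point): The second shortest pitch bar: a flat brass bar 85 mm long, 24 wide, 10 thick, lying flat, with a small dark suspension hole near each end and an upright square dark-wood lifting knob (20 x 20 mm, faces parallel to the bar's sides, 30 mm tall) in the middle of its top; 185 g. The point is at the bar's middle, half-way up: 20 mm above its underside, so the knob reaches from 10 mm below to 20 mm above the point. x runs along the bar, z up; either way round is the same.
- pitch_c (a point): The second longest pitch bar: a flat brass bar 110 mm long, 24 wide, 10 thick, lying flat, with a small dark suspension hole near each end and an upright square dark-wood lifting knob (20 x 20 mm, faces parallel to the bar's sides, 30 mm tall) in the middle of its top; 236 g. The point is at the bar's middle, half-way up: 20 mm above its underside, so the knob reaches from 10 mm below to 20 mm above the point. x runs along the bar, z up; either way round is the same.
- pitch_d (a point): The longest pitch bar: a flat brass bar 135 mm long, 24 wide, 10 thick, lying flat, with a small dark suspension hole near each end and an upright square dark-wood lifting knob (20 x 20 mm, faces parallel to the bar's sides, 30 mm tall) in the middle of its top; 287 g. The point is at the bar's middle, half-way up: 20 mm above its underside, so the knob reaches from 10 mm below to 20 mm above the point. x runs along the bar, z up; either way round is the same.
- cradle_a (a point): Cradle of the shortest pitch bar: a pale wooden open tray fixed in the pulled-out dark drawer, inside 80 x 42 mm, 10 mm deep, walls 4 mm. The point is the centre of its inner floor, 10 mm above the table; x along its length, z up. The four cradles lie parallel, side by side, 58 mm between centre lines, in any order.
- cradle_b (a point): Cradle of the second shortest pitch bar: a pale wooden open tray fixed in the pulled-out dark drawer, inside 105 x 42 mm, 10 mm deep, walls 4 mm. The point is the centre of its inner floor, 10 mm above the table; x along its length, z up. The drawer's side walls reach 28 mm and its front 34 mm above the table.
- cradle_c (a point): Cradle of the second longest pitch bar: a pale wooden open tray fixed in the pulled-out dark drawer, inside 130 x 42 mm, 10 mm deep, walls 4 mm. The point is the centre of its inner floor, 10 mm above the table; x along its length, z up. The low chest that the drawer slides out of stands on the +x side, from 97 mm beyond the cradles' centres, 66 mm high.
- cradle_d (a point): Cradle of the longest pitch bar: a pale wooden open tray fixed in the pulled-out dark drawer, inside 155 x 42 mm, 10 mm deep, walls 4 mm. The point is the centre of its inner floor, 10 mm above the table; x along its length, z up. The cradles' rims are 20 mm above the table.
- blank_mid (a point): Look-alike, to be left alone: a plain brass bar, 100 x 24 x 10 mm, with no knob and no holes. The point is its centre, x along it.
- weight_mid (a point): Look-alike, to be left alone: a round brass weight, a disc of 52 mm diameter, 10 mm thick, with the same dark square knob (20 x 20, 30 mm tall) on top. The point is on its axis, 20 mm above its underside.
Not all that is in view belongs to the job. Leave any purple look-alike of the part that bears pitch_a alone.

How it is judged:
By the outcome, as a careful person would: the job done as asked, in the order asked, and still so for the second after the job is handed in, with the robot touching nothing.
It also fails if it takes over 106 s, if anything falls off the work surface, if the arm or the gripper's body presses on something with over 40 N, if the wrist force passes 120 N, or if a joint passes its speed limit or range.

## Working session

There is one attempt and no reset: what is moved stays moved. The work goes in short steps, Python scripts to look and compute and a tool call to move; the robot and the scene stay as the last step left them, time stands still between calls to the robot, and variables do not carry over. Pictures are saved under pics/ and viewed, about 12 in all and at most 16, crops included, and the job is handed in when it is done.

Besides the shell and the picture viewer there is one more tool, called after "Call:" by a JSON object that holds its "fn" and its "kwargs". drive_tool: Moves the arm, as the interface text tells. Its arguments: {"type":"object","properties":{"deltas":{"type":"array","items":{"type":"array","items":{"type":"number"}}},"grip_force":{"type":"number"}},"required":["deltas"]}

```bash
mkdir -p pics
cat > h.py <<'E'
import numpy as np, cv2
from bench import ctrl
def snap(n,f):
    ci=ctrl.camera_info(n); im=np.asarray(ctrl.snapshot(n)); cv2.imwrite(f'pics/{f}.png',im[:,:,::-1]); return im,ci
def ray(ci,u,v,fish=False):
    K=np.array(ci['K']); R=np.array(ci['rotation']); x=(u-K[0,2])/K[0,0]; y=(v-K[1,2])/K[1,1]
    if fish:
        r=np.hypot(x,y); s=np.sin(r)/max(r,1e-9); d=np.array([x*s,y*s,np.cos(r)])
    else: d=np.array([x,y,1.])
    return np.array(ci['eye']),R@d
def onz(ci,u,v,z,fish=False):
    e,d=ray(ci,u,v,fish); return e+d*(z-e[2])/d[2]
def proj(ci,p,fish=False):
    K=np.array(ci['K']); c=np.array(ci['rotation']).T@(np.array(p)-np.array(ci['eye']))
    if fish:
        r=np.hypot(c[0],c[1]); t=np.arctan2(r,c[2]); x,y=c[0]/r*t,c[1]/r*t
    else: x,y=c[0]/c[2],c[1]/c[2]
    return K[0,0]*x+K[0,2],K[1,1]*y+K[1,2]
E
python3 - <<'E'
from h import *
for n in ['scene','side','wrist']:
    im,ci=snap(n,n+'0'); print(n,np.round(ci['K'],1).tolist(),np.round(ci['eye'],3),np.round(ci['rotation'],3).tolist())
o=ctrl.get_obs(); print(o)
E
```

```text
scene [[483.0, 0.0, 316.4], [0.0, 483.0, 191.5], [0.0, 0.0, 1.0]] [1.359 0.804 0.813] [0.362, 0.797, -0.44, -0.201]
side [[401.3, 0.0, 317.8], [0.0, 401.3, 196.7], [0.0, 0.0, 1.0]] [0.111 0.614 0.851] [-0.247, 0.908, -0.325, 0.092]
wrist [[309.7, 0.0, 321.9], [0.0, 309.7, 197.5], [0.0, 0.0, 1.0]] [0.65  0.082 0.384] [0.989, 0.0, -0.0, 0.147]
{'time': 0.15, 'q': array([-0.04302371,  0.46821117, -0.01160126,  1.6033876 ,  0.00603196,
        1.07140578, -0.0562732 ]), 'joint_vel': array([ 2.89002200e-04, -2.28722024e-03,  1.25179897e-03, -1.74141471e-03,
       -6.52354172e-05,  1.03204803e-03, -1.15246972e-03]), 'tau': array([ 5.41294467e-04, -5.20952761e+01, -1.22385321e-02, -2.43975341e+01,
       -5.66028839e-02,  1.53196411e-02,  8.68381130e-05]), 'ee_pos': array([ 6.49679038e-01, -4.66702760e-05,  3.01945690e-01]), 'eef_rot': array([ 9.99999762e-01, -3.85130453e-07, -6.85983279e-04,  6.66225438e-05]), 'contact_force': array([-0.55871046, -0.52019131, -0.2991243 ]), 'moment': array([-0.03307307,  0.00958973, -0.06470517]), 'grip_width': 0.09174789306122022}
```

View pics/scene0.png

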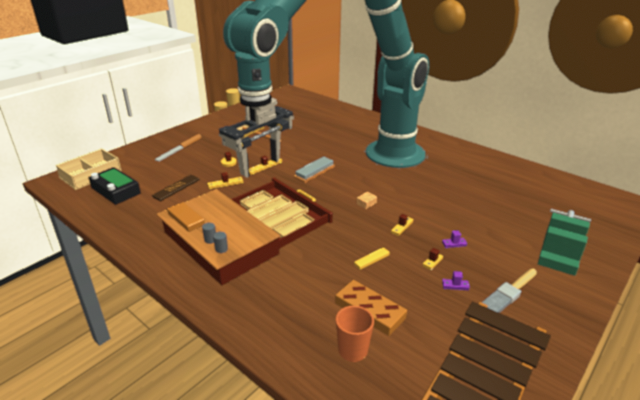

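View pics/wrist0.png

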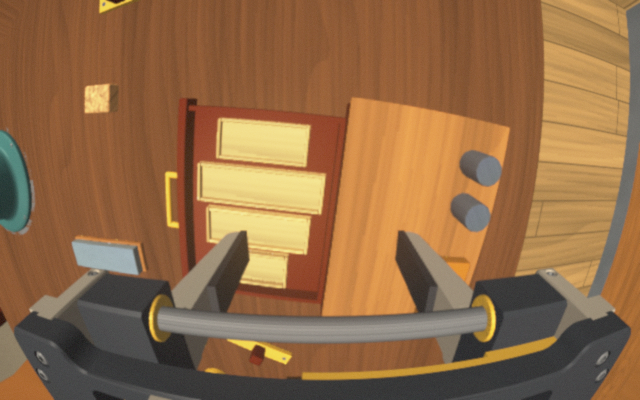

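```bash
python3 - <<'E'
import re
s=open('h.py').read()
s=s.replace("import numpy as np, cv2\n","import numpy as np, cv2\nfrom scipy.spatial.transform import Rotation as Ro\n")
s=s.replace("ci=ctrl.camera_info(n);","ci=dict(ctrl.camera_info(n)); ci['rotation']=Ro.from_quat(ci['rotation']).as_matrix();")
open('h.py','w').write(s)
E
python3 - <<'E'
from h import *
for n in ['scene','side']:
    im,ci=snap(n,n+'1'); hsv=cv2.cvtColor(im,cv2.COLOR_RGB2HSV)
    for nm,lo,hi in [('brass',(20,150,120),(32,255,255)),('knob',(0,120,20),(12,255,110))]:
        m=cv2.inRange(hsv,lo,hi); k,_,st,c=cv2.connectedComponentsWithStats(m)
        for i in range(1,k):
            if st[i,4]>=(25 if nm=='brass' else 20) and st[i,4]<1500:
                u,v=c[i]; z=.01 if nm=='brass' else .03
                p=onz(ci,u,v,z)
                if not(.2<p[0]<1.1 and abs(p[1])<.7): continue
                pts=np.argwhere(cv2.inRange(hsv,lo,hi)*0+((_==i)*1)>0)[:,::-1]
                q=np.array([onz(ci,a,b,z)[:2] for a,b in pts]); r=cv2.minAreaRect((q*1000).astype(np.float32))
                print(n,nm,st[i,4],c[i].round(),p.round(3)[:2],np.round(r[0]),np.round(r[1]),round(r[2]))
E
```

```text
scene brass 84 [228. 161.] [ 0.45 -0.39] [ 449. -392.] [56. 48.] 51
scene brass 140 [261. 166.] [ 0.399 -0.278] [ 398. -278.] [ 37. 110.] 83
scene brass 184 [225. 182.] [ 0.548 -0.29 ] [ 547. -290.] [ 39. 111.] 61
scene brass 47 [307. 195.] [ 0.43  -0.042] [430. -44.] [78. 12.] 84
scene brass 125 [401. 227.] [0.38  0.268] [371. 265.] [91. 27.] 5
scene brass 305 [371. 257.] [0.542 0.282] [542. 282.] [ 32. 104.] 77
scene brass 115 [432. 262.] [0.455 0.408] [448. 406.] [67. 25.] 0
scene knob 24 [270. 149.] [ 0.317 -0.318] [ 311. -324.] [148.   4.] 47
scene knob 40 [227. 155.] [ 0.445 -0.396] [ 444. -396.] [58. 24.] 68
scene knob 40 [263. 160.] [ 0.39  -0.278] [ 387. -278.] [45. 24.] 47
scene knob 44 [224. 177.] [ 0.547 -0.292] [ 546. -292.] [47. 22.] 51
scene knob 27 [ 98. 193.] [ 0.86  -0.502] [ 860. -507.] [99.  6.] 88
scene knob 20 [136. 193.] [ 0.787 -0.413] [ 781. -417.] [69. 20.] 34
scene knob 55 [402. 220.] [0.375 0.264] [374. 265.] [42. 21.] 25
scene knob 70 [432. 254.] [0.452 0.404] [449. 403.] [44. 23.] 16
scene knob 25 [369. 322.] [0.741 0.415] [741. 415.] [29.  6.] 25
scene 
[... 1218 characters left out ...]
nob 41 [ 54. 312.] [0.785 0.596] [786. 596.] [ 8. 46.] 88
side knob 287 [ 18. 335.] [0.806 0.667] [803. 667.] [28. 96.] 7
side knob 42 [236. 318.] [0.438 0.409] [438. 409.] [21. 14.] 66
side knob 40 [ 75. 321.] [0.73  0.588] [732. 588.] [44.  7.] 1
side knob 328 [ 32. 351.] [0.751 0.673] [751. 672.] [ 34. 120.] 0
side knob 65 [ 95. 331.] [0.674 0.58 ] [676. 584.] [48. 16.] 6
side knob 26 [ 35. 333.] [0.78  0.647] [781. 645.] [10. 28.] 90
side knob 346 [ 54. 361.] [0.697 0.663] [699. 658.] [ 45. 106.] 17
side knob 77 [117. 340.] [0.62  0.571] [622. 573.] [48. 13.] 7
side knob 408 [ 74. 373.] [0.643 0.658] [649. 657.] [98. 59.] 76
side knob 220 [ 96. 377.] [0.6   0.641] [611. 638.] [39. 89.] 7
```

View pics/side0.png

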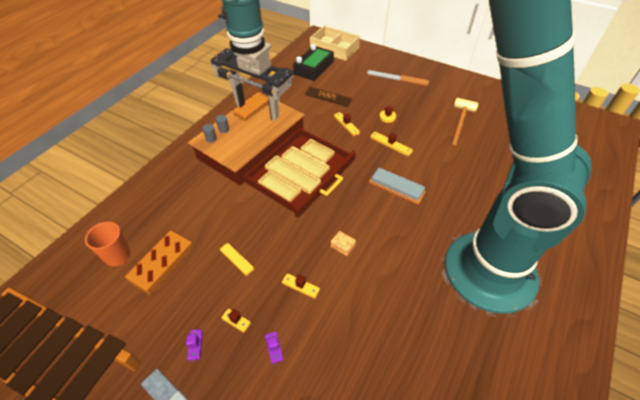

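Run:
```python
from h import *
for n in ['wrist','side','scene']:
    ci=dict(ctrl.camera_info(n)); ci['rotation']=Ro.from_quat(ci['rotation']).as_matrix()
    im=cv2.imread(f'pics/{n}0.png'); hsv=cv2.cvtColor(im,cv2.COLOR_BGR2HSV)
    m=cv2.inRange(hsv,(20,70,140),(32,175,255)); m=cv2.morphologyEx(m,cv2.MORPH_CLOSE,np.ones((3,3)))
    k,L,st,c=cv2.connectedComponentsWithStats(m)
    for i in range(1,k):
        if st[i,4]<60: continue
        p=np.argwhere(L==i)[:,::-1]; q=np.array([onz(ci,a,b,.02,n=='wrist')[:2] for a,b in p])
        r=cv2.minAreaRect((q*1000).astype(np.float32)); 
        if abs(r[0][0]-560)<250 and abs(r[0][1])<250: print(n,st[i,4],c[i].round(),np.round(r[0]),np.round(r[1]),round(r[2],1))
```

```text
wrist 298 [ 94. 100.] [332. 117.] [35. 41.] 86.3
wrist 3543 [263. 142.] [577.  41.] [ 49. 112.] 83.5
wrist 4714 [262. 188.] [571. -16.] [ 50. 161.] 83.6
wrist 188 [169. 198.] [448. -32.] [77. 17.] 83.5
wrist 3250 [261. 229.] [565. -73.] [ 53. 136.] 82.9
wrist 1140 [266. 270.] [ 569. -133.] [50. 63.] 83.4
wrist 102 [151. 320.] [ 360. -246.] [56. 10.] 71.8
side 2393 [297. 170.] [568. -42.] [222. 163.] 83.6
side 200 [343. 241.] [338. 117.] [35. 44.] 85.9
scene 1601 [277. 212.] [557. -45.] [224. 139.] 83.5
```

Candidates in the scene view:
- **Bars:** a (432,258), b (402,224), c (225,182) and d (263,166), all brass with a knob.
- **To leave:** blank (372,257), weight (228,160), and the purple look-alikes (455,240) and (455,283).

Cradles from +y to −y are b, d, c, a, with yaw about −6.5°. I'll go above a first.

Call:
{"fn": "drive_tool", "kwargs": {"deltas": [[60, -203, -407, 70, 0], [60, -203, -407, 70, 0], [60, -203, -407, 70, 0], [60, -203, -407, 70, 0], [60, -203, -407, 70, 0], [60, -203, -407, 70, 0], [60, -203, -407, 70, 0], [60, -203, -407, 70, 0], [60, -203, -407, 70, 0], [60, -203, -407, 70, 0], [60, -203, -407, 70, 0], [60, -203, -407, 70, 0]], "grip_force": 25}}

```text
time: 1.25
ee_pos: [0.4404, 0.4151, 0.2316]
eef_rot: [1.0, 0.006, -0.002, -0.002]
contact_force: [-1.0, 0.7, -0.9]
grip_width: 0.0597
```

Call:
{"fn": "drive_tool", "kwargs": {"deltas": [[60, 0, 0, 0, 0], [60, 0, 0, 0, 0]]}}

```text
time: 1.42
ee_pos: [0.4472, 0.4066, 0.2324]
eef_rot: [1.0, 0.0, 0.0, 0.001]
contact_force: [0.2, -0.3, -0.6]
grip_width: 0.0598
```

```bash
cat > look.py <<'E'
from h import *
import sys
im,ci=snap('wrist',sys.argv[1]); o=ctrl.get_obs(); print('t',o['time'],'tcp',np.round(o['ee_pos'],4),'yaw(tool x)',round(np.degrees(np.arctan2(*Ro.from_quat(o['eef_rot']).as_matrix()[1::-1,0])),2),'w',round(o['grip_width'],4),'F',np.round(o['contact_force'],1))
hsv=cv2.cvtColor(im,cv2.COLOR_RGB2HSV)
m=cv2.inRange(hsv,(20,140,110),(32,255,255)); m=cv2.morphologyEx(m,cv2.MORPH_CLOSE,np.ones((5,5)))
k,L,st,c=cv2.connectedComponentsWithStats(m)
for i in range(1,k):
    if st[i,4]<150: continue
    p=np.argwhere(L==i)[:,::-1]; q=np.array([onz(ci,a,b,.01,True)[:2] for a,b in p]); r=cv2.minAreaRect((q*1000).astype(np.float32))
    a=r[2] if r[1][0]>r[1][1] else r[2]-90
    if max(r[1])<160: print('brass',c[i].round(),'ctr',np.round(r[0],1),'size',np.round(r[1]),'dir',round(a,1))
m=cv2.inRange(hsv,(0,110,20),(12,255,120)); k,L,st,c=cv2.connectedComponentsWithStats(m)
for i in range(1,k):
    if 80<st[i,4]<4000: print('knob',st[i],c[i].round(),np.round(onz(ci,*c[i],.035,True)*1000)[:2])
E
python3 look.py w1
```

```text
t 1.4667 tcp [0.448  0.4057 0.2326] yaw(tool x) -0.1 w 0.06 F [ 0.1 -0.2 -0.1]
brass [320. 187.] ctr [445.  405.4] size [24. 61.] dir -0.0
brass [368. 283.] ctr [504.8 291.6] size [29. 31.] dir -12.9
brass [277. 300.] ctr [392.6 267.7] size [35. 30.] dir 3.8
brass [439. 324.] ctr [603.4 216.8] size [26. 93.] dir -76.5
brass [204. 325.] ctr [291.  216.1] size [91. 24.] dir 77.6
knob [ 20 379  28  21 294] [ 36. 392.] [-312. -137.]
```

View pics/w1.png

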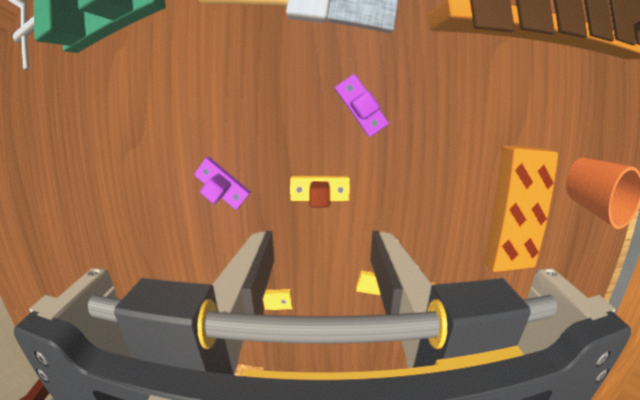

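Close view: brass bar with two holes and a knob at (320,188), 61 mm long, which is a. The purple ones are at (222,184) and (362,105). I'll descend and grip.

Call:
{"fn": "drive_tool", "kwargs": {"deltas": [[60, -3, 0, 40, 0], [60, -3, 0, 80, 0], [60, -3, 0, 110, 0], [60, -3, 0, 130, 0], [60, -3, 0, 130, 0], [0, -3, 0, 130, 0], [0, -3, 0, 130, 0], [0, -3, 0, 130, 0], [0, -3, 0, 130, 0], [0, -3, 0, 130, 0], [0, -3, 0, 130, 0]], "grip_force": 25}}

```text
time: 2.38
ee_pos: [0.4443, 0.4072, 0.1037]
eef_rot: [1.0, -0.0, 0.001, -0.0]
contact_force: [-0.1, 0.4, 0.6]
grip_width: 0.0216
```

Call:
{"fn": "drive_tool", "kwargs": {"deltas": [[0, 0, 0, 0, 0], [0, 0, 0, -20, 0], [0, 0, 0, -60, 0], [0, 0, 0, -100, 0], [0, 0, 0, -100, 0]]}}

```text
time: 2.8
ee_pos: [0.4466, 0.4099, 0.2103]
eef_rot: [1.0, 0.0, 0.005, -0.005]
contact_force: [1.2, 1.7, -1.6]
grip_width: 0.0198
```

Call:
{"fn": "drive_tool", "kwargs": {"deltas": [[0, 114, 537, 0, 6.5], [0, 114, 537, 0, 6.5], [0, 114, 537, 0, 6.5], [0, 114, 537, 0, 6.5], [0, 114, 537, 0, 6.5], [0, 114, 537, 0, 6.5], [0, 114, 537, 0, 6.5], [0, 114, 537, 0, 6.5], [0, 114, 537, 0, 6.5], [0, 114, 537, 0, 6.5], [0, 114, 537, 0, 6.5], [0, 114, 537, 0, 6.5]]}}

```text
time: 3.8
ee_pos: [0.5477, -0.0841, 0.2026]
eef_rot: [0.998, -0.057, 0.0, 0.0]
contact_force: [0.6, -0.2, -1.4]
grip_width: 0.0199
```

Call:
{"fn": "drive_tool", "kwargs": {"deltas": [[0, 0, 0, 0, 0], [0, 0, 0, 0, 0]]}}

```text
time: 3.97
ee_pos: [0.5477, -0.0854, 0.2024]
eef_rot: [0.998, -0.06, -0.0, 0.001]
contact_force: [-0.5, 0.8, -1.2]
grip_width: 0.0197
```

```bash
python3 look.py w2
```

```text
t 4.0167 tcp [ 0.5475 -0.0828  0.2023] yaw(tool x) -6.63 w 0.0199 F [-0.2  0.4 -1. ]
brass [202. 154.] ctr [444.  -32.5] size [80. 20.] dir 83.3
brass [323. 230.] ctr [ 543.  -126.1] size [28. 93.] dir -6.9
brass [272. 331.] ctr [ 471.1 -240.8] size [81.  8.] dir 77.6
brass [371. 330.] ctr [ 584.9 -254.5] size [81. 11.] dir 87.5
brass [174. 348.] ctr [ 325.8 -271.2] size [31. 20.] dir 82.2
knob [303 236  39  53 737] [322. 250.] [ 543. -128.]
knob [  0 347  16  26 251] [  6. 360.] [-237. -387.]
knob [330 354  21  18 254] [339. 363.] [ 545. -278.]
```

View pics/w2.png

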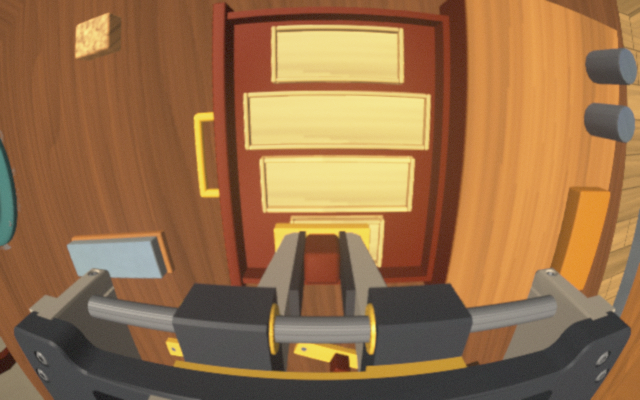

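Bar a is held level at (323,230), just short of cradle a at (337,240). I'll re-measure the cradles from this picture.

```bash
cat > cr.py <<'E'
from h import *
import sys
im=cv2.imread(f'pics/{sys.argv[1]}.png'); ci=dict(ctrl.camera_info('wrist')); ci['rotation']=Ro.from_quat(ci['rotation']).as_matrix()
hsv=cv2.cvtColor(im,cv2.COLOR_BGR2HSV)
m=cv2.inRange(hsv,(20,60,120),(32,178,255)); m=cv2.morphologyEx(m,cv2.MORPH_CLOSE,np.ones((3,3)))
k,L,st,c=cv2.connectedComponentsWithStats(m)
for i in range(1,k):
    if st[i,4]<150: continue
    p=np.argwhere(L==i)[:,::-1]; q=np.array([onz(ci,a,b,.02,True)[:2] for a,b in p]); r=cv2.minAreaRect((q*1000).astype(np.float32))
    print(c[i].round(),np.round(r[0]),np.round(r[1]),round(r[2],1))
E
python3 cr.py w2
```

```text
[89. 39.] [330. 121.] [35. 44.] 86.1
[337.  54.] [576.  44.] [ 49. 112.] 83.7
[337. 120.] [569. -14.] [ 49. 162.] 83.6
[201. 155.] [448. -29.] [77. 19.] 84.1
[337. 184.] [563. -70.] [ 51. 137.] 83.4
[342. 232.] [ 549. -125.] [ 53. 103.] 83.0
[371. 327.] [ 584. -239.] [13. 72.] 1.0
[174. 349.] [ 335. -262.] [25. 21.] 82.4
[323. 353.] [ 534. -274.] [25. 82.] 62.7
[ 17. 386.] [-441. -571.] [521. 111.] 24.8
```

Call:
{"fn": "drive_tool", "kwargs": {"deltas": [[0, 15, 44.5, 0, 0], [0, 15, 44.5, 0, 0], [0, 15, 44.5, 30, 0], [0, 15, 44.5, 50, 0], [0, 15, 44.5, 60, 0], [0, 15, 44.5, 60, 0], [0, 15, 44.5, 60, 0]]}}

```text
time: 4.6
ee_pos: [0.5577, -0.1266, 0.1426]
eef_rot: [0.998, -0.056, -0.0, -0.0]
contact_force: [0.2, -1.2, -1.4]
grip_width: 0.0198
```

```bash
python3 look.py w3 | head -3; python3 cr.py w3
```

```text
t 4.65 tcp [ 0.5583 -0.127   0.1434] yaw(tool x) -6.41 w 0.0198 F [-0.4 -0.4 -0.5]
brass [152. 114.] ctr [441.  -30.7] size [81. 18.] dir 83.7
brass [323. 230.] ctr [ 556.4 -140.5] size [22. 73.] dir -6.4
[323.   8.] [575.  23.] [ 16. 112.] 83.6
[322.  68.] [571. -17.] [ 49. 162.] 83.6
[151. 114.] [447. -31.] [76. 17.] 83.7
[322. 150.] [564. -75.] [ 50. 138.] 83.3
[322. 218.] [ 558. -130.] [52. 87.] 83.0
[272. 331.] [ 504. -222.] [59.  5.] 78.9
[371. 329.] [ 590. -231.] [57.  9.] 86.7
[162. 358.] [ 387. -267.] [21. 91.] 84.1
[307. 366.] [ 537. -269.] [27. 65.] 84.0
```

View pics/w3.png

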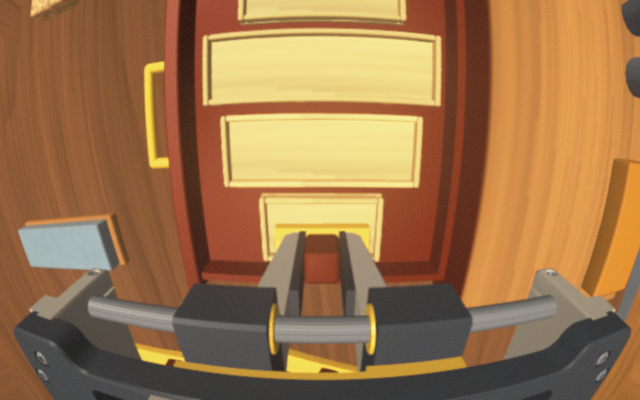

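Bar a is centred over its cradle (322,228). Lower and release.

Call:
{"fn": "drive_tool", "kwargs": {"deltas": [[0, 0, 2, 15, 0], [0, 0, 2, 26, 0], [0, 0, 2, 30, 0], [0, 0, 2, 30, 0], [40, 0, 2, 30, 0], [40, 0, 2, 30, 0], [40, 0, 2, 30, 0], [40, 0, 2, 30, 0]]}}

```text
time: 5.32
ee_pos: [0.5577, -0.13, 0.113]
eef_rot: [0.998, -0.057, 0.0, 0.0]
contact_force: [0.2, 0.3, -0.3]
grip_width: 0.0401
```

Call:
{"fn": "drive_tool", "kwargs": {"deltas": [[50, 0, 0, -30, 0], [50, 0, 0, -70, 0], [50, 0, 0, -100, 0], [50, 0, 0, -100, 0]]}}

```text
time: 5.65
ee_pos: [0.5607, -0.1307, 0.2191]
eef_rot: [0.998, -0.057, 0.006, 0.001]
contact_force: [0.8, 0.2, -0.1]
grip_width: 0.0504
```

Call:
{"fn": "drive_tool", "kwargs": {"deltas": [[60, -233.6, -372, -15, -10.5], [60, -233.6, -372, -15, -10.5], [60, -233.6, -372, -15, -10.5], [60, -233.6, -372, -15, -10.5], [60, -233.6, -372, -15, -10.5], [60, -233.6, -372, -15, -10.5], [60, -233.6, -372, -15, -10.5], [60, -233.6, -372, -15, -10.5], [60, -233.6, -372, -15, -10.5], [60, -233.6, -372, -15, -10.5], [60, -233.6, -372, -15, -10.5], [60, -233.6, -372, -15, -10.5]]}}

```text
time: 6.65
ee_pos: [0.3648, 0.2709, 0.228]
eef_rot: [0.999, 0.039, 0.0, -0.001]
contact_force: [0.3, 0.1, -0.8]
grip_width: 0.06
```

Call:
{"fn": "drive_tool", "kwargs": {"deltas": [[60, 0, 0, 0, 0], [60, 0, 0, 0, 0], [60, 0, 0, 0, 0]]}}

```text
time: 6.9
ee_pos: [0.3682, 0.2646, 0.2274]
eef_rot: [0.999, 0.034, -0.0, 0.0]
contact_force: [0.1, -0.7, 0.7]
grip_width: 0.0603
```

```bash
python3 look.py w4
```

```text
t 6.95 tcp [0.3683 0.2646 0.2275] yaw(tool x) 3.83 w 0.0597 F [ 0.5 -0.2 -1.1]
brass [474. 183.] ctr [538.1 281.9] size [ 25. 103.] dir -13.5
brass [321. 188.] ctr [367.1 264.2] size [85. 25.] dir 3.8
brass [204. 324.] ctr [227.4  70.5] size [91. 23.] dir 81.7
brass [439. 324.] ctr [532.8  89.4] size [25. 92.] dir -73.4
knob [378 341  22  29 287] [389. 355.] [466.  63.]
```

b is confirmed at 85 mm, with the grasp point within 1 mm.

Call:
{"fn": "drive_tool", "kwargs": {"deltas": [[60, -1, 0, 40, 0], [60, -1, 0, 80, 0], [60, -1, 0, 110, 0], [60, -1, 0, 125, 0], [60, -1, 0, 125, 0], [0, -1, 0, 125, 0], [0, -1, 0, 125, 0], [0, -1, 0, 125, 0], [0, -1, 0, 125, 0], [0, -1, 0, 125, 0], [0, -1, 0, 125, 0]]}}

```text
time: 7.87
ee_pos: [0.3667, 0.266, 0.1031]
eef_rot: [0.999, 0.035, 0.0, -0.0]
contact_force: [-1.1, -0.7, -1.1]
grip_width: 0.0219
```

Call:
{"fn": "drive_tool", "kwargs": {"deltas": [[0, 0, 0, 0, 0], [0, 0, 0, -20, 0], [0, 0, 0, -60, 0], [0, 0, 0, -90, 0], [0, 0, 0, -90, 0]]}}

```text
time: 8.28
ee_pos: [0.3685, 0.2678, 0.1974]
eef_rot: [0.999, 0.035, 0.004, -0.003]
contact_force: [0.5, 1.2, -1.8]
grip_width: 0.0201
```

Call:
{"fn": "drive_tool", "kwargs": {"deltas": [[0, 193.5, 236.5, 0, 10.5], [0, 193.5, 236.5, 0, 10.5], [0, 193.5, 236.5, 0, 10.5], [0, 193.5, 236.5, 0, 10.5], [0, 193.5, 236.5, 0, 10.5], [0, 193.5, 236.5, 0, 10.5], [0, 193.5, 236.5, 0, 10.5], [0, 193.5, 236.5, 0, 10.5], [0, 193.5, 236.5, 20, 10.5], [0, 193.5, 236.5, 40, 10.5], [0, 193.5, 236.5, 50, 10.5], [0, 193.5, 236.5, 50, 10.5]]}}

```text
time: 9.28
ee_pos: [0.5737, 0.0436, 0.1394]
eef_rot: [0.998, -0.056, -0.003, 0.001]
contact_force: [-0.2, 0.6, -2.3]
grip_width: 0.0198
```

Call:
{"fn": "drive_tool", "kwargs": {"deltas": [[0, 0, 0, 0, 0], [0, 0, 0, 0, 0]]}}

```text
time: 9.45
ee_pos: [0.5763, 0.0441, 0.1432]
eef_rot: [0.998, -0.056, 0.0, -0.0]
contact_force: [-0.4, -0.9, -1.4]
grip_width: 0.0199
```

```bash
python3 look.py w5 | head -4; python3 cr.py w5
```

```text
t 9.5 tcp [0.5765 0.044  0.1436] yaw(tool x) -6.47 w 0.0201 F [-0.3 -0.4 -2.1]
brass [323. 236.] ctr [577.4  22.2] size [ 37. 112.] dir -6.5
brass [179. 288.] ctr [442.9 -14.7] size [32. 18.] dir 81.9
brass [272. 332.] ctr [519.3 -60.3] size [61.  7.] dir 81.2
[ 49. 172.] [331. 117.] [39. 48.] 85.8
[324. 229.] [576.  29.] [ 80. 162.] 83.3
[179. 288.] [448.  -8.] [32. 16.] 70.0
[322. 299.] [570. -22.] [37. 34.] 85.4
[272. 332.] [523. -52.] [58.  7.] 81.2
[371. 330.] [608. -61.] [59.  9.] 87.9
[322. 358.] [559. -96.] [53. 85.] 83.4
[242. 372.] [ 482. -109.] [11. 57.] 84.0
```

View pics/w5.png

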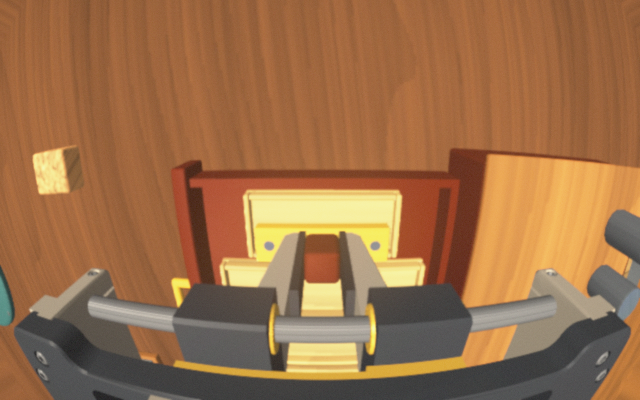

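Bar b sits centred over cradle b (322,230; rim 245–400). Lower and release.

Call:
{"fn": "drive_tool", "kwargs": {"deltas": [[0, 0, 0, 15, 0], [0, 0, 0, 26, 0], [0, 0, 0, 30, 0], [0, 0, 0, 30, 0], [40, 0, 0, 30, 0], [40, 0, 0, 30, 0], [40, 0, 0, 30, 0], [40, 0, 0, 30, 0]]}}

```text
time: 10.17
ee_pos: [0.5762, 0.0435, 0.113]
eef_rot: [0.998, -0.057, 0.0, -0.0]
contact_force: [0.3, -0.3, -0.6]
grip_width: 0.0399
```

Call:
{"fn": "drive_tool", "kwargs": {"deltas": [[50, 0, 0, -30, 0], [50, 0, 0, -70, 0], [50, 0, 0, -100, 0], [50, 0, 0, -110, 0], [50, 0, 0, -110, 0]]}}

```text
time: 10.58
ee_pos: [0.5776, 0.0437, 0.2259]
eef_rot: [0.998, -0.057, 0.003, -0.0]
contact_force: [0.2, 0.2, -0.2]
grip_width: 0.05
```

Call:
{"fn": "drive_tool", "kwargs": {"deltas": [[60, 2.7, 333, 0, 22.5], [60, 2.7, 333, 0, 22.5], [60, 2.7, 333, 0, 22.5], [60, 2.7, 333, 0, 22.5], [60, 2.7, 333, 0, 22.5], [60, 2.7, 333, 0, 22.5], [60, 2.7, 333, 0, 22.5], [60, 2.7, 333, 0, 22.5], [60, 2.7, 333, 0, 22.5], [60, 2.7, 333, 0, 22.5], [60, 2.7, 333, 0, 22.5], [60, 2.7, 333, 0, 22.5]]}}

```text
time: 11.58
ee_pos: [0.5411, -0.2855, 0.2214]
eef_rot: [0.968, -0.249, -0.001, -0.001]
contact_force: [-0.3, 0.2, -1.1]
grip_width: 0.0599
```

```bash
python3 look.py w6
```

```text
t 11.6333 tcp [ 0.5414 -0.2854  0.2218] yaw(tool x) -28.83 w 0.0599 F [ 0.7  0.6 -0.4]
brass [124.  33.] ctr [442.7 -23. ] size [83. 18.] dir 83.5
brass [260.  46.] ctr [ 557.2 -131. ] size [25. 61.] dir -7.2
brass [328. 196.] ctr [ 543.9 -293.6] size [ 25. 110.] dir -27.2
brass [202. 250.] ctr [ 382.5 -280.6] size [ 26. 135.] dir -7.1
brass [295. 302.] ctr [ 449.4 -387.6] size [40. 51.] dir -29.6
brass [204. 324.] ctr [ 322.7 -369.6] size [88. 22.] dir 46.2
brass [439. 324.] ctr [ 585.1 -514.1] size [89. 24.] dir 73.3
knob [ 133    0  255  138 3020] [234.  63.] [ 534. -140.]
knob [341   0  21  38 164] [351.  18.] [ 641. -156.]
knob [246  28  22  27 157] [258.  46.] [ 559. -139.]
knob [321 191  17   5  83] [329. 193.] [ 549. -284.]
knob [184 248  21  22 202] [195. 257.] [ 395. -278.]
knob [287 305  16  11 154] [295. 310.] [ 454. -382.]
```

View pics/w6.png

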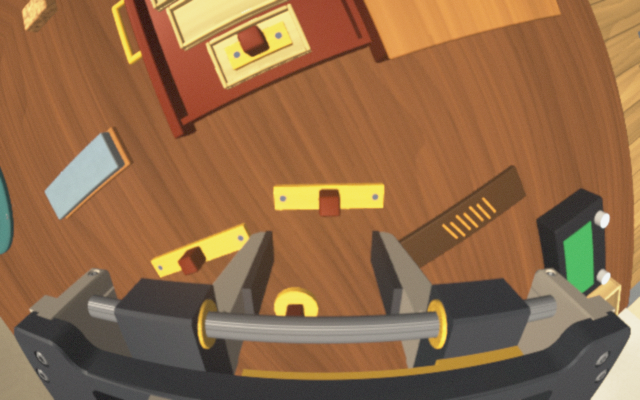

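Bar a lies flat in its cradle (258,45). c is at (328,196), 110 mm long, offset (6,6) mm from the tool. Grip it.

Call:
{"fn": "drive_tool", "kwargs": {"deltas": [[60, 6, 6, 40, -1.6], [60, 6, 6, 80, -1.6], [60, 6, 6, 110, -1.6], [60, 6, 6, 119, -1.6], [60, 6, 6, 119, -1.6], [0, 6, 6, 119, -1.6], [0, 6, 6, 119, -1.6], [0, 6, 6, 119, -1.6], [0, 6, 6, 119, -1.6], [0, 6, 6, 119, -1.6], [0, 6, 6, 119, -1.6]]}}

```text
time: 12.55
ee_pos: [0.5436, -0.2959, 0.1044]
eef_rot: [0.972, -0.237, 0.001, 0.0]
contact_force: [-1.0, -0.0, 0.0]
grip_width: 0.022
```

Call:
{"fn": "drive_tool", "kwargs": {"deltas": [[0, 0, 0, 0, 0], [0, 0, 0, -20, 0], [0, 0, 0, -60, 0], [0, 0, 0, -100, 0], [0, 0, 0, -110, 0], [0, 0, 0, -110, 0], [0, 0, 0, -110, 0]]}}

```text
time: 13.13
ee_pos: [0.5429, -0.2956, 0.2134]
eef_rot: [0.972, -0.237, -0.0, -0.0]
contact_force: [-0.2, 1.3, -2.6]
grip_width: 0.0199
```

Call:
{"fn": "drive_tool", "kwargs": {"deltas": [[0, -83, -205, 0, -21], [0, -83, -205, 0, -21], [0, -83, -205, 0, -21], [0, -83, -205, 0, -21], [0, -83, -205, 0, -21], [0, -83, -205, 0, -21], [0, -83, -205, 0, -21], [0, -83, -205, 20, -21], [0, -83, -205, 50, -21], [0, -83, -205, 70, -21], [0, -83, -205, 70, -21], [0, -83, -205, 70, -21]]}}

```text
time: 14.13
ee_pos: [0.5624, -0.0768, 0.1415]
eef_rot: [0.998, -0.057, -0.003, 0.0]
contact_force: [-0.4, -0.2, -2.4]
grip_width: 0.0198
```

```bash
python3 look.py w7 | head -4; python3 cr.py w7
```

```text
t 14.1833 tcp [ 0.5636 -0.0766  0.143 ] yaw(tool x) -6.48 w 0.02 F [ 0.7 -0.4 -1.3]
brass [323.  54.] ctr [575.9  42.4] size [26. 89.] dir -6.7
brass [159. 181.] ctr [440.7 -33.8] size [82. 18.] dir 83.4
brass [321. 232.] ctr [560.  -90.5] size [ 33. 134.] dir -6.6
[325.  56.] [578.  41.] [ 49. 113.] 83.5
[40. 44.] [330. 120.] [36. 42.] 87.9
[325. 139.] [572. -17.] [ 49. 163.] 83.5
[158. 179.] [448. -32.] [77. 17.] 83.5
[324. 214.] [565. -76.] [ 57. 138.] 83.5
[319. 288.] [ 557. -134.] [26. 33.] 83.6
[271. 332.] [ 508. -175.] [55.  5.] 79.8
[372. 334.] [ 594. -185.] [53.  9.] 85.6
```

View pics/w7.png

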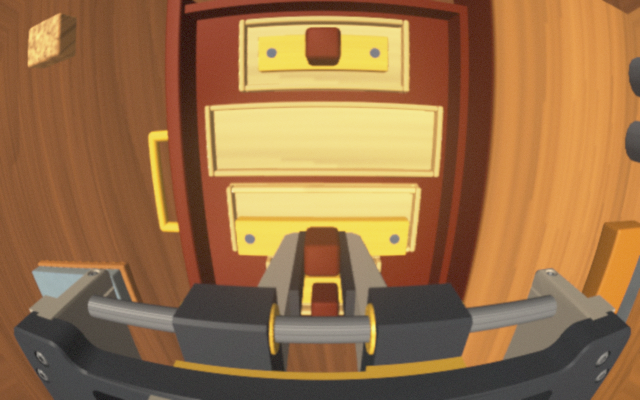

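b lies flat in its cradle (323,54), and c hangs over cradle c (324,214) to within 2 mm. Lower and release.

Call:
{"fn": "drive_tool", "kwargs": {"deltas": [[0, 1.5, 0, 15, 0], [0, 1.5, 0, 26, 0], [0, 1.5, 0, 29, 0], [0, 1.5, 0, 29, 0], [40, 1.5, 0, 29, 0], [40, 1.5, 0, 29, 0], [40, 1.5, 0, 29, 0], [40, 1.5, 0, 29, 0]]}}

```text
time: 14.85
ee_pos: [0.5658, -0.0758, 0.1153]
eef_rot: [0.998, -0.056, 0.001, 0.0]
contact_force: [-0.4, 0.4, -0.1]
grip_width: 0.0401
```

Call:
{"fn": "drive_tool", "kwargs": {"deltas": [[50, 0, 0, -30, 0], [50, 0, 0, -70, 0], [50, 0, 0, -100, 0], [50, 0, 0, -110, 0], [50, 0, 0, -110, 0]]}}

```text
time: 15.27
ee_pos: [0.5671, -0.0759, 0.228]
eef_rot: [0.998, -0.056, 0.003, 0.0]
contact_force: [-0.1, 0.1, -0.1]
grip_width: 0.0506
```

Call:
{"fn": "drive_tool", "kwargs": {"deltas": [[60, -160, 222.5, 0, 1], [60, -160, 222.5, 0, 1], [60, -160, 222.5, 0, 1], [60, -160, 222.5, 0, 1], [60, -160, 222.5, 0, 1], [60, -160, 222.5, 0, 1], [60, -160, 222.5, 0, 1], [60, -160, 222.5, 0, 1], [60, -160, 222.5, 0, 1], [60, -160, 222.5, 0, 1]]}}

```text
time: 16.1
ee_pos: [0.3817, -0.2782, 0.2237]
eef_rot: [0.998, -0.064, -0.001, -0.001]
contact_force: [0.4, -0.0, -0.1]
grip_width: 0.0601
```

```bash
python3 look.py w8
```

```text
t 16.15 tcp [ 0.3822 -0.2778  0.2239] yaw(tool x) -7.29 w 0.0601 F [-0.3  0.4  0.5]
brass [470.  34.] ctr [ 561.4 -131.8] size [26. 65.] dir -6.9
brass [323. 192.] ctr [ 382.1 -280.4] size [ 26. 135.] dir -6.8
brass [374. 286.] ctr [ 425.  -398.1] size [12. 44.] dir -78.9
brass [204. 324.] ctr [ 208.6 -438.6] size [91. 24.] dir 70.3
brass [439. 324.] ctr [ 507.5 -477.1] size [24. 90.] dir -85.2
knob [373   0  18  72 414] [377.  39.] [ 448. -141.]
knob [536   0  15  74 810] [543.  36.] [ 632. -134.]
knob [ 393    0  182  104 2557] [543.  58.] [ 627. -158.]
knob [474  21  11  17 122] [478.  30.] [ 549. -133.]
knob [  0 310  25  41 435] [  9. 328.] [-307. -478.]
```

Call:
{"fn": "drive_tool", "kwargs": {"deltas": [[60, 0, 2.5, 40, 0.5], [60, 0, 2.5, 80, 0.5], [60, 0, 2.5, 110, 0.5], [60, 0, 2.5, 121, 0.5], [60, 0, 2.5, 121, 0.5], [0, 0, 2.5, 121, 0.5], [0, 0, 2.5, 121, 0.5], [0, 0, 2.5, 121, 0.5], [0, 0, 2.5, 121, 0.5], [0, 0, 2.5, 121, 0.5], [0, 0, 2.5, 121, 0.5]]}}

```text
time: 17.07
ee_pos: [0.3817, -0.2818, 0.1045]
eef_rot: [0.998, -0.069, 0.001, 0.0]
contact_force: [1.3, 0.1, -0.5]
grip_width: 0.0221
```

Call:
{"fn": "drive_tool", "kwargs": {"deltas": [[0, 0, 0, 0, 0], [0, 0, 0, -20, 0], [0, 0, 0, -60, 0], [0, 0, 0, -100, 0], [0, 0, 0, -110, 0], [0, 0, 0, -110, 0], [0, 0, 0, -110, 0]]}}

```text
time: 17.65
ee_pos: [0.3809, -0.2813, 0.2133]
eef_rot: [0.998, -0.069, -0.0, -0.0]
contact_force: [-0.4, -0.0, -2.6]
grip_width: 0.0197
```

Call:
{"fn": "drive_tool", "kwargs": {"deltas": [[0, 152, -287.5, 0, -1.4], [0, 152, -287.5, 0, -1.4], [0, 152, -287.5, 0, -1.4], [0, 152, -287.5, 0, -1.4], [0, 152, -287.5, 0, -1.4], [0, 152, -287.5, 0, -1.4], [0, 152, -287.5, 0, -1.4], [0, 152, -287.5, 0, -1.4], [0, 152, -287.5, 0, -1.4], [0, 152, -287.5, 30, -1.4], [0, 152, -287.5, 55, -1.4], [0, 152, -287.5, 70, -1.4]]}}

```text
time: 18.65
ee_pos: [0.5683, -0.0176, 0.1383]
eef_rot: [0.998, -0.056, -0.004, 0.0]
contact_force: [-0.7, 0.1, -2.4]
grip_width: 0.0194
```

Call:
{"fn": "drive_tool", "kwargs": {"deltas": [[0, 0, 0, 0, 0], [0, 0, 0, 0, 0]]}}

```text
time: 18.82
ee_pos: [0.5696, -0.0178, 0.1409]
eef_rot: [0.998, -0.057, -0.003, 0.0]
contact_force: [0.3, -0.7, -2.5]
grip_width: 0.0201
```

```bash
python3 look.py w9 | head -4; python3 cr.py w9
```

```text
t 18.8667 tcp [ 0.5708 -0.0178  0.1425] yaw(tool x) -6.51 w 0.0195 F [ 0.9  0.4 -2.5]
brass [322. 140.] ctr [575.9  40.1] size [26. 89.] dir -6.5
brass [169. 250.] ctr [440.2 -37. ] size [83. 18.] dir 83.1
brass [389. 279.] ctr [617.  -76.3] size [15. 12.] dir 89.7
[ 42. 105.] [331. 118.] [37. 45.] 85.3
[325. 140.] [578.  41.] [ 49. 113.] 83.4
[324. 223.] [570. -31.] [ 83. 163.] 83.4
[169. 250.] [447. -33.] [78. 17.] 82.9
[316. 292.] [563. -82.] [37. 34.] 83.8
[272. 329.] [ 516. -114.] [58.  5.] 78.8
[372. 331.] [ 601. -125.] [55.  9.] 86.5
[300. 348.] [ 537. -136.] [16. 22.] 85.3
[346. 349.] [ 578. -141.] [16. 20.] 81.5
```

View pics/w9.png

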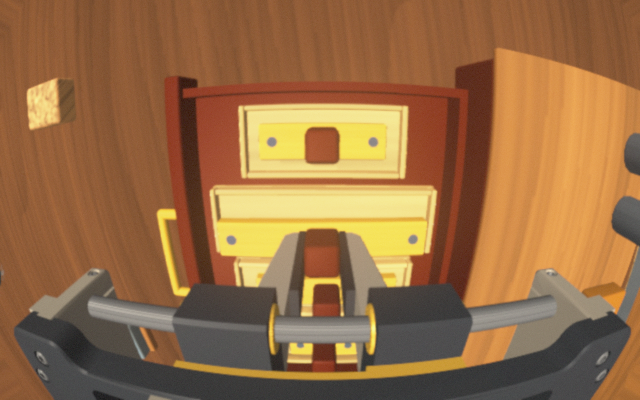

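d is centred over cradle d (322,225). Lower, release and retreat high.

Call:
{"fn": "drive_tool", "kwargs": {"deltas": [[0, 1, 0, 15, 0], [0, 1, 0, 26, 0], [0, 1, 0, 29, 0], [0, 1, 0, 29, 0], [40, 1, 0, 29, 0], [40, 1, 0, 29, 0], [40, 1, 0, 29, 0], [40, 1, 0, 29, 0]]}}

```text
time: 19.53
ee_pos: [0.5728, -0.0178, 0.1152]
eef_rot: [0.998, -0.057, 0.001, -0.0]
contact_force: [-0.6, -0.5, -0.1]
grip_width: 0.0397
```

Call:
{"fn": "drive_tool", "kwargs": {"deltas": [[50, 0, 0, -30, 0], [50, 0, 0, -70, 0], [50, 0, 0, -110, 0], [50, 0, 60, -150, 0], [50, 0, 100, -170, 0], [50, 0, 100, -170, 0], [50, 0, 100, -170, 0]]}}

```text
time: 20.12
ee_pos: [0.5615, -0.1249, 0.289]
eef_rot: [0.998, -0.061, 0.004, 0.002]
contact_force: [0.3, -0.7, 0.5]
grip_width: 0.0502
```

```bash
python3 look.py w10
python3 - <<'E'
from h import *
im,ci=snap('scene','scene2'); a=cv2.imread('pics/w10.png'); b=im[120:320,160:480,::-1]
cv2.imwrite('pics/fin.png',np.vstack([a[0:300],cv2.resize(b,(640,400))[:290]]))
E
```

```text
t 20.1667 tcp [ 0.5614 -0.1212  0.2872] yaw(tool x) -6.88 w 0.0499 F [0.1 1.  0.1]
brass [315.  34.] ctr [576.3  42.6] size [25. 86.] dir -6.6
brass [319.  84.] ctr [573.3 -17. ] size [ 25. 138.] dir -6.3
brass [211. 112.] ctr [444.6 -31.2] size [79. 20.] dir 82.9
brass [318. 133.] ctr [565.7 -75.8] size [ 25. 113.] dir -6.9
brass [318. 182.] ctr [ 558.1 -134.6] size [26. 61.] dir -7.1
brass [423. 325.] ctr [ 690.8 -385.7] size [ 27. 109.] dir -86.3
brass [219. 325.] ctr [ 375.7 -344.4] size [106.  20.] dir 71.1
brass [270. 348.] ctr [ 444.1 -398.7] size [40. 52.] dir -13.1
knob [ 230    0  167  225 3667] [301.  99.] [552. -34.]
knob [ 393    0   18  236 1732] [404. 114.] [663. -63.]
knob [  0 331  19  33 355] [  7. 347.] [-382. -475.]
knob [263 347  12  18 118] [269. 354.] [ 451. -382.]
```

View pics/fin.png

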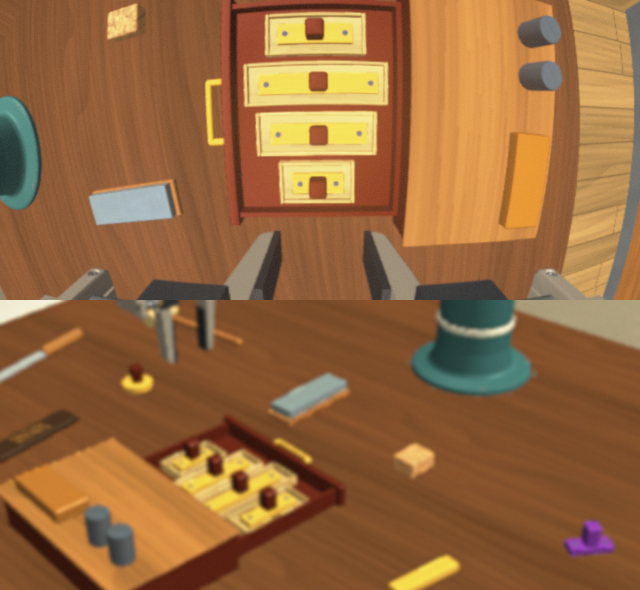

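All four bars lie flat, knob up, in the matching cradles at (315,30), (318,82), (318,133) and (318,184). The weight and the blank are undisturbed.

```bash
python3 -c "
from bench import ctrl
print(ctrl.finish_job())"
```

```text
the job is handed in; nothing more can be done
None
```

All four knobbed pitch bars are in the drawer, each lying flat, knob up, in the cradle cut to its length. I placed them in the order a, b, c, d by their knobs and handed the job in at about 20 s of the 106 s allowed.

**Last checks:**
- **Placement:** The final wrist picture puts bars b, c and d within about 2 mm of their cradle centres, and all four within about 1° of the cradles' direction. Bar a reads about 3–4 mm off its centre, against 9 mm of side clearance. Part of that is because I measured it on a plane at 10 mm, while its top stands at 20 mm.
- **Left alone:** I never touched the plain bar, the round weight or the purple look-alikes. The weight and plain bar show where they were in the last scene picture.
- **Forces and contact:** Force readings at the end of each move stayed at about 3 N or less. The gripper was open and clear, about 0.29 m up, at hand-in.

No check failed. The only disagreement was 2–3 mm between repeated readings of the cradle positions, well inside the fit.

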